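# Count the meter seals through the gate into the chute

### The arm

A 6-joint arm with a two-finger parallel gripper is mounted at the origin on the work surface. World frame = base frame: x ahead of the robot, y to its left, z up, the work surface at z = 0. Lengths are in m, angles in rad, forces in N, time in s.
With the tool pointing down it reaches from about 0.3 to 0.85 m from the base axis. Payload 5.4 kg.
Tool frame: the origin (TCP) lies between the finger pads; the fingertips stand 11 mm ahead of it and the grasp point (between the pads) lies 8 mm behind it; z points along the fingers, y is the line along which they close (so a half turn about z gives the same grasp; the last joint's range is limited). The gripper opens to 85 mm and grips with 20 to 120 N. Pads are 22 mm wide; open, the fingers measure 114 mm over their backs; the gripper's body (76 mm by 85 mm) begins 54 mm behind the grasp point. The pads swing forward as they close: fully open they stand 13 mm farther back than shut.
Start: joints at [-1.512, 0.158, 1.597, -0, 1.386, -0.21], TCP at [0.153, -0.554, 0.242] pointing down, gripper open.
Joint ranges: [-2.91, 2.91], [-0.94, 2.29], [0.18, 2.7], [-1.29, 4.43], [0.17, 2.64], [-3, 3]. Speed limits (rad/s): [2.57, 2.57, 3.14, 3.14, 3.14, 3.14].

### API

Orientations are given as a unit quaternion [x, y, z, w].
In Python, from cell import observe, viewer, ticket gives the robot as it stands.
- The arm moves only by the tool jog_arm, never from a script. Its argument "commands" is one flat list of numbers, 5 for each row, row after row: the opening, from 0 (shut) to 1 (fully open), then the shift along the tool's x, y, z in cm, then the turn about the tool's z in degrees. A call has exactly 8 rows; each row shifts and turns the commanded pose from where the row before left it, along the tool's axes as they then stand; what a row does not reach is not made up. A row lasts 1/10 s, in which the tool goes at most 50 mm and 8.59 degrees, less where a joint would pass 70% of its speed; a pose out of reach is approached as far as the arm can. A call with a gripper value outside its range is refused whole. The fingers move at their own pace and stop on an object; the grip force is fixed at half the most. Time passes only in rows, so rows that do not move let the fingers close, or fill a call up. It gives the time, the measured TCP pose, the force, the opening and the grip force at its end, in the units of the state.
- observe(): the state, without advancing time (a new reading comes with each control period).
- viewer.get_image(name): name is "side" or "top"; returns the picture (480x640x3 uint8, blue, green, red); there is no depth.
- viewer.camera_info(name): a dict with "fx", "fy", "cx", "cy" (pixels), "pose" (4x4, takes a point from camera to world coordinates). Camera axes: x right, y up, looking along -z (the intrinsics and any distortion apply to the point x, -y, -z); pixel columns grow to the right and rows downward; lengths in m; the calibration is good to about 2 mm. A picture is of the moment at which its call begins. camera_info takes no time and is no camera call.
- ticket.job_done(): hands the job in; it is judged then, once.
The state is a dict: "t": time; "joint_positions": joint angles; "dq": joint speeds; "joint_torque": joint torques, N m; "tool_pos": TCP position; "tool_rot": TCP orientation; "ft_force": force on the tool from outside, world axes, zero at the start; "wrist_torque": the same for the moment, N m; "grip_width": finger opening in m; "grip_force": force on a finger pad.
Only numpy, scipy, OpenCV 4.12 (cv2) and the standard library are available. Lean on these libraries where they do the work, as an engineer would, in place of code of your own. Each camera call takes 0.05 s, during which the arm holds its last target. There are 200 camera calls.

### The job

Three loose meter seals (small aluminium pucks with blue tops) lie on the walnut sealing desk: count them into the green box by gently pushing each one along the walnut with the fingertips, through the narrow gate in the brass fence, so that it slides down the brass chute. Send them one at a time: the next seal must stay behind the gate until the one before it lies in the box. Do not pick up or pinch the seals, and leave the pliers, red cover, aluminium housing and wire reel alone.

Things in the scene. Friction and masses are not known exactly. Their poses are not given: they have to be found in the camera images.
- desk: Low walnut-topped sealing desk on the bench, fixed, 300 x 300 mm, its flat top 100 mm above the bench. Origin at the centre of its underside; x points to the side where the chute leaves, y along the fence, z up. A 16 mm high brass fence closes the edge at x = +150 mm (inner face at x = 146 mm); the other three edges have lips 10 mm wide, 6 mm high (inner faces 140 mm from the centre)
- gate (a point): Middle of the gate, the only gap in the brass fence, at the level of the walnut top (desk x = 148 mm, y = 0, z = 100 mm); axes as the desk's. The gate is 36 mm wide between two upright round brass posts, 8 mm across and 16 mm high, that reach inwards to desk x = 144 mm
- chute: Sheet-brass chute, fixed to the desk, 40 mm wide inside with 18 mm side walls. Origin at the middle of its upper edge, where the level top ends (desk x = 150 mm, y = 0, z = 100 mm); x points down the slope, 42 degrees below level, 100 mm long, into the box. A seal whose centre is pushed 5 mm past the upper edge tips over it and slides into the box by itself
- box_in (a point): Centre of the inner floor of the open green box at the foot of the chute; axes as the desk's. The box is fixed, 130 x 130 mm outside, walls 5 mm, inner floor 5 mm above the bench, rim 42 mm above the bench; its centre lies at desk x = 270 mm, y = 0
- stand: Slotted light-wood stand on the bench beside the desk's edge opposite to the chute, fixed, 110 x 210 x 50 mm, holding the pliers, the red cover and the aluminium housing. Origin at the centre of its underside, z up
- pliers: Steel sealing pliers with black grips standing jaws-down in the stand, loose, 163 mm long, their top about 173 mm above the bench; origin at the bottom of the jaws, z up. To be left alone
- cover: Red plastic meter terminal cover standing on edge in a slot of the stand, loose, 16 x 120 x 74 mm, its top 84 mm above the bench; origin at the middle of its lower edge. To be left alone
- housing: Squat round aluminium seal housing sitting in a hole of the stand, loose, 50 mm across and 34 mm high, its top 66 mm above the bench; origin at the centre of its underside. To be left alone
- reel: Reel of copper sealing wire standing upright on the walnut top in the corner away from the gate, loose, 44 mm across and 34 mm high; origin at the centre of its underside. To be left alone
- seal_1: Loose meter seal 1 of three alike: round aluminium puck with a blue insert in its top, 26 mm across, 12 mm high, about 14 g, lying flat on the walnut top at the start. Origin at its centre, half-way up (6 mm above what it lies on); z along its axis
- seal_2: Loose meter seal 2 of three alike: round aluminium puck with a blue insert in its top, 26 mm across, 12 mm high, about 14 g, lying flat on the walnut top at the start. Origin at its centre, half-way up (6 mm above what it lies on); z along its axis
- seal_3: Loose meter seal 3 of three alike: round aluminium puck with a blue insert in its top, 26 mm across, 12 mm high, about 14 g, lying flat on the walnut top at the start. Origin at its centre, half-way up (6 mm above what it lies on); z along its axis

How it is judged:
On the way, in this order (a step that is already met when the one before it is completed fails the run):
1. one seal, no matter which, lies in the box while the other two are still on the walnut top behind the gate ((((horizontal distance between seal_1 and box_in below 0.07 m and z of seal_1 in the frame of box_in below 0.032 m) and (x of seal_2 in the frame of gate below -0.005 m and z of seal_2 in the frame of gate above 0 m) and (x of seal_3 in the frame of gate below -0.005 m and z of seal_3 in the frame of gate above 0 m)) or ((x of seal_1 in the frame of gate below -0.005 m and z of seal_1 in the frame of gate above 0 m) and (horizontal distance between seal_2 and box_in below 0.07 m and z of seal_2 in the frame of box_in below 0.032 m) and (x of seal_3 in the frame of gate below -0.005 m and z of seal_3 in the frame of gate above 0 m)) or ((x of seal_1 in the frame of gate below -0.005 m and z of seal_1 in the frame of gate above 0 m) and (x of seal_2 in the frame of gate below -0.005 m and z of seal_2 in the frame of gate above 0 m) and (horizontal distance between seal_3 and box_in below 0.07 m and z of seal_3 in the frame of box_in below 0.032 m)))), for 0.3 s.
2. a second seal lies in the box while the third is still on the walnut top behind the gate ((((horizontal distance between seal_1 and box_in below 0.07 m and z of seal_1 in the frame of box_in below 0.032 m) and (horizontal distance between seal_2 and box_in below 0.07 m and z of seal_2 in the frame of box_in below 0.032 m) and (x of seal_3 in the frame of gate below -0.005 m and z of seal_3 in the frame of gate above 0 m)) or ((horizontal distance between seal_1 and box_in below 0.07 m and z of seal_1 in the frame of box_in below 0.032 m) and (x of seal_2 in the frame of gate below -0.005 m and z of seal_2 in the frame of gate above 0 m) and (horizontal distance between seal_3 and box_in below 0.07 m and z of seal_3 in the frame of box_in below 0.032 m)) or ((x of seal_1 in the frame of gate below -0.005 m and z of seal_1 in the frame of gate above 0 m) and (horizontal distance between seal_2 and box_in below 0.07 m and z of seal_2 in the frame of box_in below 0.032 m) and (horizontal distance between seal_3 and box_in below 0.07 m and z of seal_3 in the frame of box_in below 0.032 m)))), for 0.3 s.
3. the third seal has followed (((horizontal distance between seal_1 and box_in below 0.07 m and z of seal_1 in the frame of box_in below 0.032 m) and (horizontal distance between seal_2 and box_in below 0.07 m and z of seal_2 in the frame of box_in below 0.032 m) and (horizontal distance between seal_3 and box_in below 0.07 m and z of seal_3 in the frame of box_in below 0.032 m))), for 0.2 s.
At the end, for the whole second after the job is handed in: All three seals lie at rest inside the green box (centres within its walls and below its rim), and the pliers, cover, housing and reel are within 20 mm of where they stood and upright (horizontal distance between each of seal_1, seal_2, seal_3 and box_in below 0.07 m and z of each of seal_1, seal_2, seal_3 in the frame of box_in below 0.032 m and linear speed of each of seal_1, seal_2, seal_3 below 0.03 m/s and distance of each of pliers, cover, housing, reel from where it was at the start of the episode below 0.02 m and angle between each of pliers, cover, housing, reel's own z axis and vertical below 0.35 rad); the robot touches nothing.
It fails at once if a seal is lifted off the walnut top instead of being pushed along it (z of any of seal_1, seal_2, seal_3 in the frame of gate above 0.018 m).
It fails at once if a seal is pinched or rammed (over 12 N from the fingers) (contact force between the fingers and seal_1 above 12 N or contact force between the fingers and seal_2 above 12 N or contact force between the fingers and seal_3 above 12 N).
It fails at once if the pliers, cover, housing or reel are shifted by more than 20 mm (distance of any of pliers, cover, housing, reel from where it was at the start of the episode above 0.02 m).
It fails at once if the pliers, cover, housing or reel are tipped over (angle between any of pliers, cover, housing, reel's own z axis and vertical above 0.35 rad).
It also fails if it takes over 58 s, if anything falls off the work surface, if the arm or the gripper's body presses on something with over 40 N, if the wrist force passes 120 N, or if a joint passes its speed limit or range.

## Working session

There is one attempt and no reset: what is moved stays moved. The work goes in short steps, Python scripts to look and compute and a tool call to move; the robot and the scene stay as the last step left them, time stands still between calls to the robot, and variables do not carry over. Pictures are saved under pics/ and viewed, at most 10 in all, crops included, and the job is handed in when it is done.

Besides the shell and the picture viewer there is one more tool, called after "Emit:" in YAML: its name, and indented under it one key for each argument. jog_arm: Moves the arm, as the interface text tells. Its arguments: {"type":"object","properties":{"commands":{"type":"array"}},"required":["commands"]}

```bash
mkdir -p pics; ls; python3 - <<'E'
from cell import observe, viewer
import cv2,numpy as np
print(observe())
for n in ("top","side"):
    cv2.imwrite(f"pics/{n}0.png",viewer.get_image(n)); print(viewer.camera_info(n))
E
```

```text
pics
{'t': 0.0, 'joint_positions': array([-1.51209896e+00,  1.59069739e-01,  1.59827707e+00,  4.57402186e-06,
        1.38622975e+00, -2.10080609e-01]), 'dq': array([ 3.29127394e-04, -7.82981172e-04,  6.04744893e-04, -2.38550589e-04,
        9.98016289e-04,  8.92000588e-05]), 'joint_torque': array([ 9.45449865e-04, -3.95991504e+01, -3.31434846e+01, -7.45922603e-05,
        8.21470690e-03,  1.57334711e-05]), 'tool_pos': array([ 0.15264849, -0.55373751,  0.24128282]), 'tool_rot': array([ 9.90982951e-01,  1.33984351e-01,  7.72523067e-05, -9.88944626e-04]), 'ft_force': array([ 0.37659205,  1.12084362, -0.63740465]), 'wrist_torque': array([ 0.03021932, -0.03409717,  0.04288911]), 'grip_force': 0.0, 'grip_width': 0.08539464163624655}
{'fx': 449.1324587516918, 'fy': 449.1324587516918, 'cx': 314.978301738053, 'cy': 239.68902504193116, 'pose': array([[-0.02524736,  0.98590313, -0.16540127,  0.4592362 ],
       [-0.99923003, -0.02985866, -0.02545218, -0.03687955],
       [-0.03003205,  0.16463132,  0.98589787,  0.87246556],
       [ 0.        ,  0.        ,  0.        ,  1.        ]])}
{'fx': 436.9716267027688, 'fy': 436.9716267027688, 'cx': 319.81335174623456, 'cy': 238.51670993063306, 'pose': array([[-0.81841133,  0.42707333, -0.38446232,  0.19369032],
       [-0.57459097, -0.61628441,  0.53855245,  0.47896276],
       [-0.00693674,  0.661666  ,  0.74976662,  0.80671869],
       [ 0.        ,  0.        ,  0.        ,  1.        ]])}
```

View pics/top0.png

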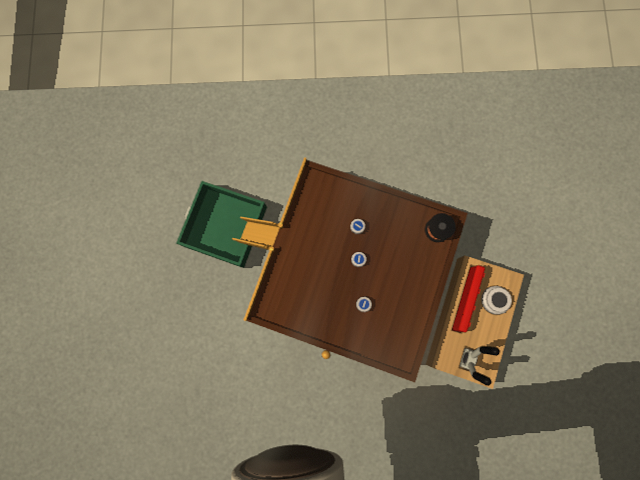

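View pics/side0.png

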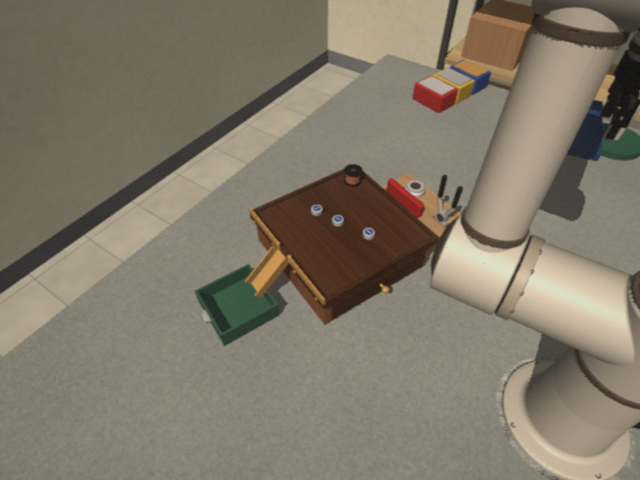

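The top view shows the seals at about (358,226), (359,259) and (364,304). The fence runs from (307,160) to (248,320), the gate is near (276,237), the reel is at (442,227) and the stand is on the right. The side view shows the same layout, with the arm clear of the desk.

```bash
cat > h.py <<'E'
from cell import observe, viewer
import cv2,numpy as np
def ray(n,u,v,z):
    c=viewer.camera_info(n);P=c["pose"]
    d=P[:3,:3]@np.array([(u-c["cx"])/c["fx"],-(v-c["cy"])/c["fy"],-1.]);o=P[:3,3]
    return (o+d*(z-o[2])/d[2])
def blobs(im,lo,hi,amin,box=None):
    m=cv2.inRange(cv2.cvtColor(im,cv2.COLOR_BGR2HSV),lo,hi)
    if box: k=np.zeros_like(m);x0,y0,x1,y1=box;k[y0:y1,x0:x1]=255;m&=k
    n,l,s,c=cv2.connectedComponentsWithStats(m)
    return m,[(c[i],s[i,4]) for i in range(1,n) if s[i,4]>=amin]
BL=((105,90,60),(130,255,255))
def seals(n,im,z=.112):
    box=(230,140,480,390) if n=="top" else (190,150,450,350)
    return [(ray(n,*c,z)[:2].round(4),a,c.round(1)) for c,a in blobs(im,*BL,12,box)[1]]
E
python3 - <<'E'
from h import *
for n in("top","side"):
    im=cv2.imread(f"pics/{n}0.png")
    for s in seals(n,im):print(n,*s)
im=cv2.imread("pics/top0.png")
m,_=blobs(im,(12,120,90),(28,255,255),1,(230,140,320,330))
ys,xs=np.nonzero(m)
# fence pixels: exclude chute region
p=np.c_[xs,ys].astype(np.float32)
p2=p[(p[:,1]<210)|(p[:,1]>262)]
vx,vy,x0,y0=cv2.fitLine(p2,cv2.DIST_HUBER,0,.01,.01).ravel()
t=(p2-[x0,y0])@[vx,vy];r=(p2-[x0,y0])@[-vy,vx]
k=abs(r)<6;print("fence w",r[k].min(),r[k].max())
e=[np.array([x0,y0])+q*np.array([vx,vy]) for q in (t[k].min(),t[k].max())]
E=[ray("top",*q,.116)[:2] for q in e];print(e,E,np.linalg.norm(E[0]-E[1]))
# wood outer corners by mask
hsv=cv2.cvtColor(im,cv2.COLOR_BGR2HSV)
w=cv2.inRange(hsv,(0,60,20),(20,255,130));k=np.zeros_like(w);k[140:400,240:480]=255;w&=k
w=cv2.morphologyEx(w,cv2.MORPH_OPEN,np.ones((5,5)))
c=max(cv2.findContours(w,0,1)[0],key=cv2.contourArea)
b=cv2.boxPoints(cv2.minAreaRect(c));
for q in b:print(q,ray("top",*q,.106)[:2])
cv2.imwrite("pics/c.png",cv2.resize(im[150:390,160:480],None,fx=2.5,fy=2.5,interpolation=cv2.INTER_CUBIC))
E
```

```text
top [ 0.6095 -0.0911] 57 [357.5 225.4]
top [ 0.5517 -0.0904] 56 [358.5 258.8]
top [ 0.4757 -0.096 ] 59 [363.7 303.8]
fence w -5.9804716 5.9799166
[array([286.64276, 325.30338], dtype=float32), array([300.60684, 157.63412], dtype=float32)] [array([0.44363558, 0.03328845]), array([0.73360836, 0.00429309])] 0.2914188505055413
[245.19461 321.8552 ] [0.45086849 0.10421153]
[304.96835 154.48868] [ 0.74283678 -0.003089  ]
[487.15836 219.55655] [ 0.61400761 -0.3147745 ]
[427.3846  386.92307] [ 0.33913832 -0.19409836]
```

View pics/c.png

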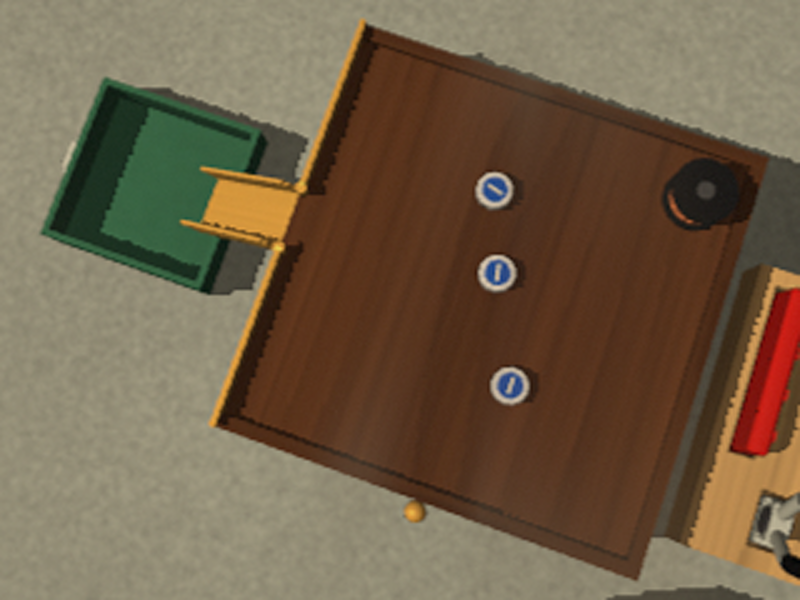

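The crop shows fence ends at (305.2,158.8) and (245.2,320), and posts at (280.8,224.8) and (271.6,248.4). The far desk corners are at (467.2,212.8) and (414.8,381.2).

```bash
python3 - <<'E'
from h import *
F=[ray("top",*q,.116)[:2] for q in((305.2,158.8),(245.2,320))]
G=[ray("top",*q,.106)[:2] for q in((467.2,212.8),(414.8,381.2))]
Po=[ray("top",*q,.116)[:2] for q in((280.8,224.8),(271.6,248.4))]
g=sum(Po)/2; print("post gap",np.linalg.norm(Po[0]-Po[1]),"gate",g)
for q in(F,G):print(q,np.linalg.norm(q[0]-q[1]))
print([np.linalg.norm(a-b) for a,b in zip(F,G)])
xa=sum(F)/2-sum(G)/2; ya=F[1]-F[0]; ya2=G[1]-G[0]
print(np.degrees(np.arctan2(xa[1],xa[0])),[np.degrees(np.arctan2(y[1],y[0]))+0 for y in(ya,ya2)])
C=(sum(F)+sum(G))/4; th=np.arctan2(xa[1],xa[0]);print("C",C)
x=np.array([np.cos(th),np.sin(th)]);y=np.array([-x[1],x[0]])
print("gate pred",C+.148*x,"box",C+.27*x)
R=ray("top",442,227,.134)[:2]
for s in[(.6095,-.0911),(.5517,-.0904),(.4757,-.096),R,g]:
    d=np.array(s)-C;print(np.round([d@x,d@y],4))
print(np.degrees(2*np.arctan2(.133984,.990983)))
E
```

```text
post gap 0.04373986016194765 gate [0.59361214 0.04898007]
[array([ 0.73116713, -0.00376664]), array([0.45401998, 0.10236308])] 0.2967727396260995
[array([ 0.62700431, -0.28168832]), array([ 0.34853874, -0.1742735 ])] 0.2984644295341111
[np.float64(0.29680019224336995), np.float64(0.29606432897225565)]
69.29150631208098 [np.float64(159.04634082281797), np.float64(158.906465094189)]
C [ 0.54018254 -0.08934134]
gate pred [0.59251734 0.04909662] box [0.63565819 0.1632144 ]
[ 0.0229 -0.0655]
[ 0.0031 -0.0111]
[-0.029  0.058]
[-0.1105 -0.1037]
[ 0.1483 -0.0011]
15.399754893831075
```

```bash
cat >> h.py <<'E'
TH=np.radians(69.1);X=np.array([np.cos(TH),np.sin(TH)]);Y=np.array([-X[1],X[0]]);C=np.array([.5403,-.0893])
def desk(p): d=np.asarray(p)[:2]-C; return np.array([d@X,d@Y])
def world(q): return C+q[0]*X+q[1]*Y
from scipy.spatial.transform import Rotation as Ro
def go(q,z,hdg=None):
    "remaining shift (cm, tool axes) to desk point q at TCP height z; remaining turn (deg) to desk heading hdg"
    s=observe();R=Ro.from_quat(s["tool_rot"]).as_matrix();h=np.degrees(np.arctan2(R[1,0],R[0,0])-TH)
    d=R.T@(np.r_[world(q),z]-s["tool_pos"])*100
    print("at",desk(s["tool_pos"]).round(4),"z",s["tool_pos"][2].round(4),"hdg",h.round(1),"w",round(s["grip_width"],4),"t",round(s["t"],2),"| shift",d.round(2),"turn",None if hdg is None else round(h-hdg,1))
def look(name=None):
    im=viewer.get_image("top")
    if name: cv2.imwrite(f"pics/{name}.png",im)
    for p,a,c in seals("top",im): print("seal",desk(p).round(4),a,c)
E
python3 -c "
from h import *
go((0,0),.2,4.4)"
```

```text
at [-0.5722  0.1964] z 0.2414 hdg -53.7 w 0.0857 t 0.1 | shift [ 49.71 -34.48   4.22] turn -58.1
```

Emit:
jog_arm:
  commands: [0.16,0,0,0,-8.3,0.16,0,0,0,-8.3,0.16,0,0,0,-8.3,0.16,0,0,0,-8.3,0.16,0,0,0,-8.3,0.16,0,0,0,-8.3,0.16,0,0,0,-8.3,0.16,0,0,0,0]

```text
t: 0.9
tool_pos: [0.1526, -0.554, 0.2417]
tool_rot: [0.801, 0.598, 0.0, -0.0]
ft_force: [0.1, 0.1, -0.0]
grip_width: 0.0136
grip_force: 0.0
```

```bash
python3 -c "
from h import *
go((-.047,-.0146),.16,4.4)"
```

```text
at [-0.5724  0.1964] z 0.2417 hdg 4.4 w 0.0136 t 0.9 | shift [50.75 25.09  8.22] turn 0.0
```

Emit:
jog_arm:
  commands: [0.16,3.2,1.6,0,0,0.16,3.2,1.6,0,0,0.16,3.2,1.6,0,0,0.16,3.2,1.6,0,0,0.16,3.2,1.6,0,0,0.16,3.2,1.6,0,0,0.16,3.2,1.6,0,0,0.16,3.2,1.6,0,0]

```text
t: 1.7
tool_pos: [0.3489, -0.3439, 0.2422]
tool_rot: [0.802, 0.597, 0.0, -0.0]
ft_force: [0.4, -0.3, 0.5]
grip_width: 0.0135
grip_force: 0.0
```

Emit:
jog_arm:
  commands: [0.16,3.2,1.5,0,0,0.16,3.2,1.5,0,0,0.16,3.2,1.5,0,0,0.16,3.2,1.5,0,0,0.16,3.2,1.5,0,0,0.16,3.2,1.5,0,0,0.16,3.2,1.5,4,0,0.16,2.75,1.8,4,0]

```text
t: 2.5
tool_pos: [0.5369, -0.1404, 0.1667]
tool_rot: [0.802, 0.597, 0.001, 0.002]
ft_force: [1.0, -0.9, -1.0]
grip_width: 0.0134
grip_force: 0.0
```

```bash
python3 -c "
from h import *
go((-.035,-.0136),.113,4.4)
look('b1')
import cv2
im=cv2.imread('pics/b1.png');cv2.imwrite('pics/b1c.png',cv2.resize(im[150:390,200:480],None,fx=2,fy=2))"
```

```text
at [-0.049  -0.0151] z 0.1667 hdg 4.2 w 0.0134 t 2.5 | shift [ 1.41 -0.07  5.36] turn -0.2
seal [ 0.0232 -0.0654] 55 [357.4 225.3]
seal [-0.0317  0.0594] 33 [364.8 305.1]
```

View pics/b1c.png

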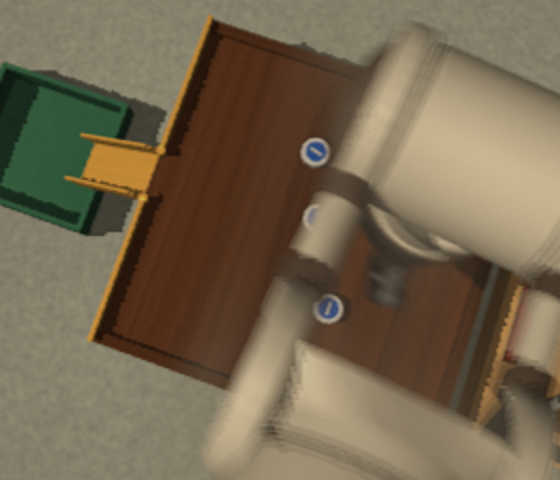

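The arm hides part of the desk from above, but seals A and C are where they were. I'm lowering behind B.

Emit:
jog_arm:
  commands: [0.16,0.3,0,1,0,0.16,0,0,1,0,0.16,0,0,1,0,0.16,0,0,1,0,0.16,0,0,0.7,0,0.16,0,0,0.5,0,0.16,0,0,0.1,0,0.16,0,0,0,0]

```text
t: 3.35
tool_pos: [0.536, -0.1387, 0.1133]
tool_rot: [0.801, 0.598, 0.0, 0.0]
ft_force: [0.2, -0.4, 0.5]
grip_width: 0.0136
grip_force: 0.0
```

```bash
python3 -c "
from h import *
go((.128,-.0015),.113,4.4)
im=viewer.get_image('side')
for lo in (60,90):
  for c,a in blobs(im,(100,lo,50),(130,255,255),5,(190,150,450,350))[1]: print(c.round(1),a,desk(ray('side',*c,.112)).round(4))
cv2.imwrite('pics/s1.png',cv2.resize(im[150:350,200:460],None,fx=3,fy=3))"
```

```text
at [-0.0477 -0.0136] z 0.1133 hdg 4.4 w 0.0136 t 3.35 | shift [17.61  0.13  0.03] turn -0.0
[316.6 207.9] 23 [ 0.0224 -0.065 ]
[337.7 218.3] 22 [ 0.0021 -0.0114]
[368.6 231.5] 26 [-0.0296  0.0582]
[315.5 206.5] 6 [ 0.022 -0.07 ]
[317.4 208.7] 7 [ 0.0224 -0.0617]
[336.2 219.3] 6 [ 0.0068 -0.0107]
[366.8 232.2] 5 [-0.0252  0.0577]
[370.3 230.7] 6 [-0.0342  0.0584]
```

View pics/s1.png

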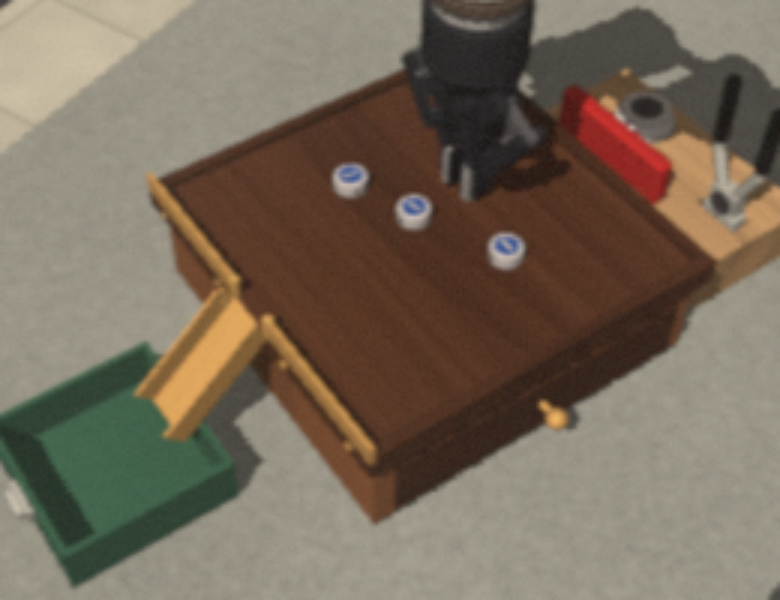

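The side view shows all three seals plainly, and its positions agree with the top view within about 1 mm. The fingertips are upright behind B, so I push.

Emit:
jog_arm:
  commands: [0.16,1,0,0,0,0.16,1,0,0,0,0.16,0.6,0,0,0,0.16,0.6,0,0,0,0.16,0.7,0,0,0,0.16,0.8,0,0,0,0.16,0.8,0,0,0,0.16,0.8,0,0,0]

```text
t: 4.2
tool_pos: [0.5541, -0.0775, 0.1132]
tool_rot: [0.801, 0.598, 0.0, -0.0]
ft_force: [1.2, -0.3, 1.1]
grip_width: 0.0137
grip_force: 0.1
```

Emit:
jog_arm:
  commands: [0.16,0.8,0,0,0,0.16,0.8,0,0,0,0.16,0.8,0,0,0,0.16,0.8,0,0,0,0.16,0.8,0,0,0,0.16,0.6,0,0,0,0.16,0.4,0,0,0,0.16,0,0,0,0]

```text
t: 5.0
tool_pos: [0.5682, -0.0297, 0.1131]
tool_rot: [0.801, 0.599, 0.0, -0.0]
ft_force: [-0.6, 0.4, 0.1]
grip_width: 0.0137
grip_force: 0.0
```

```bash
cat >> h.py <<'E'
def slook(name=None):
    im=viewer.get_image("side")
    if name: cv2.imwrite(f"pics/{name}.png",cv2.resize(im[150:350,190:450],None,fx=3,fy=3))
    for c,a in blobs(im,(100,60,50),(130,255,255),8,(190,150,450,350))[1]: print("seal",desk(ray('side',*c,.112)).round(4),a,c.round(1))
E
python3 -c "
from h import *
go((.128,-.0015),.113,4.4)
slook('s2')"
```

```text
at [ 0.0656 -0.0048] z 0.1131 hdg 4.4 w 0.0137 t 5.0 | shift [6.24 0.16 0.02] turn 0.0
seal [-0.0296  0.0583] 26 [368.6 231.5]
seal [ 0.0893 -0.003 ] 24 [306.7 237.3]
```

Emit:
jog_arm:
  commands: [0.16,0.8,0,0,0,0.16,0.9,0,0,0,0.16,0.9,0,0,0,0.16,0.9,0,0,0,0.16,0.9,0,0,0,0.16,0.8,0,0,0,0.16,0.6,0,0,0,0.16,0.3,0,0,0]

```text
t: 5.85
tool_pos: [0.5855, 0.029, 0.1132]
tool_rot: [0.801, 0.599, 0.0, -0.0]
ft_force: [0.8, -0.0, -0.1]
grip_width: 0.0139
grip_force: 0.1
```

Emit:
jog_arm:
  commands: [0.16,0,0,0,0,0.16,-1,0,0,0,0.16,-1,0,0,0,0,0,0,0,0,0,0,0,0,0,0,0,0,0,0,0,0,0,0,0,0,0,0,0,0]

```text
t: 6.65
tool_pos: [0.5798, 0.0093, 0.1132]
tool_rot: [0.801, 0.598, 0.0, 0.0]
ft_force: [0.7, 0.2, 0.0]
grip_width: 0.0
grip_force: 0.0
```

```bash
python3 -c "
from h import *
go((.128,0),.113,4.4)
slook('s3');look()"
```

```text
at [ 0.1062 -0.0017] z 0.1132 hdg 4.4 w 0.0 t 6.65 | shift [ 2.19 -0.    0.02] turn 0.0
seal [ 0.0224 -0.065 ] 20 [316.6 207.8]
seal [-0.0295  0.0582] 27 [368.6 231.5]
seal [0.1495 0.0018] 28 [283.5 251. ]
seal [ 0.0231 -0.0656] 38 [357.5 225.2]
seal [-0.0293  0.058 ] 59 [363.7 303.8]
```

View pics/s3.png

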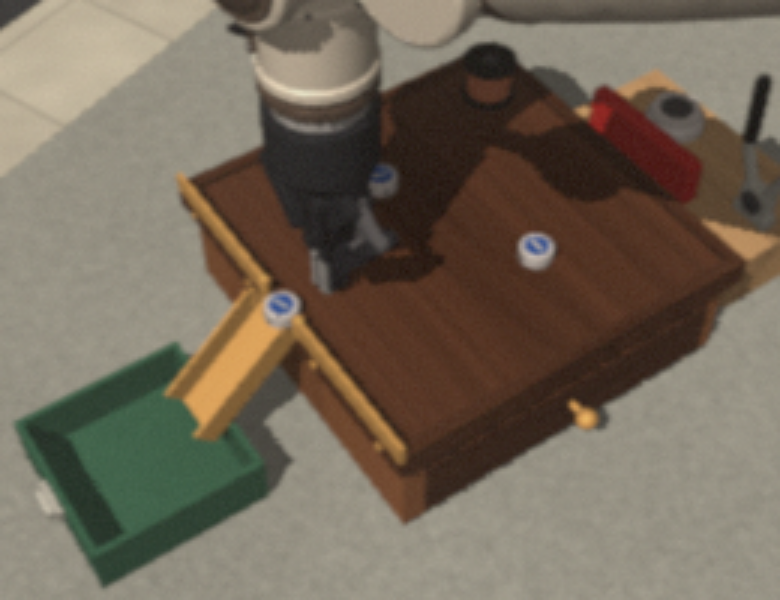

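B sits in the gate at x = 149.5 mm and the shut fingers are narrow enough to follow it, so I push it over the edge.

Emit:
jog_arm:
  commands: [0,0.8,0.1,0,0,0,0.6,0,0,0,0,0.4,0,0,0,0,0.4,0,0,0,0,0.4,0,0,0,0,0.4,0,0,0,0,0,0,0,0,0,0,0,0,0]

```text
t: 7.55
tool_pos: [0.5892, 0.0376, 0.1132]
tool_rot: [0.801, 0.598, -0.0, -0.0]
ft_force: [0.3, -0.1, 0.5]
grip_width: -0.0001
grip_force: 0.0
```

Emit:
jog_arm:
  commands: [0,-1,0,0,0,0,-1.5,0,0,0,0,-1.5,0,-2,0,0,-2,0,-2,0,0.16,-2,0,0,0,0.16,-2,0,0,0,0.16,0,0,0,0,0.16,0,0,0,0]

```text
t: 8.35
tool_pos: [0.5604, -0.0591, 0.1532]
tool_rot: [0.802, 0.598, 0.0, -0.0]
ft_force: [-0.0, -0.7, -0.5]
grip_width: 0.0139
grip_force: 0.0
```

```bash
python3 -c "
from h import *
slook('s4');look()
im=viewer.get_image('side')
for c,a in blobs(im,(100,60,50),(130,255,255),5,(190,250,290,350))[1]: print('box?',desk(ray('side',*c,.017)),a)
go((.007-.04,-.0655-.035),.155,41)"
```

```text
seal [ 0.022 -0.07 ] 8 [315.5 206.5]
seal [-0.0296  0.0582] 26 [368.6 231.5]
at [ 0.0367 -0.0079] z 0.153 hdg 4.4 w 0.0135 t 8.5 | shift [-7.66  8.7  -0.2 ] turn -36.6
```

View pics/s4.png

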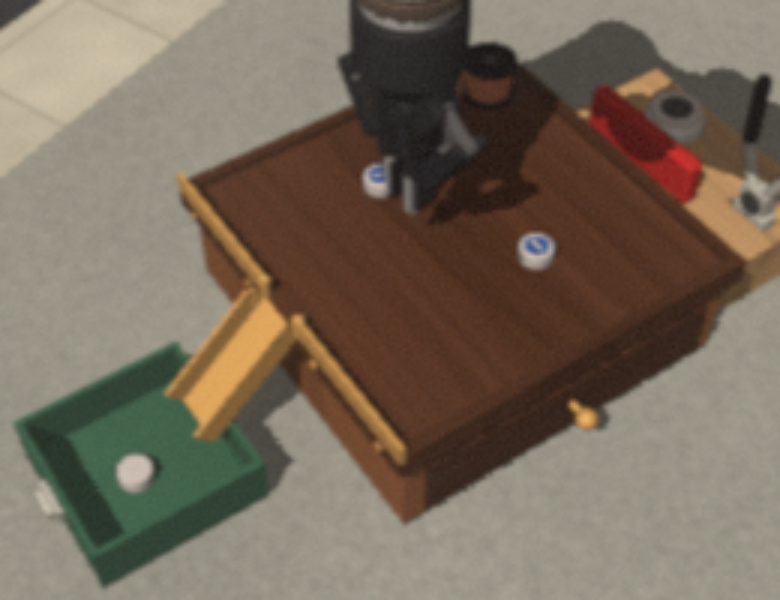

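B lies flipped in the box near crop pixel (135,472), and the other two are still on the desk. Seal A is next: I turn to 40° and go behind it.

Emit:
jog_arm:
  commands: [0.16,0,0,0,-7.2,0.16,0,0,0,-7.2,0.16,0,0,0,-7.2,0.16,0,0,0,-7.2,0.16,0,0,0,-7.2,0.16,-3,1.2,0,0,0.16,-3,1.2,0,0,0.16,-3,1.1,0,0]

```text
t: 9.3
tool_pos: [0.6248, -0.1312, 0.1531]
tool_rot: [0.576, 0.817, 0.0, -0.0]
ft_force: [0.5, 0.4, 0.4]
grip_width: 0.0136
grip_force: 0.0
```

Emit:
jog_arm:
  commands: [0.16,0,0,1,0,0.16,0,0,1,0,0.16,0,0,1,0,0.16,0,0,0.7,0,0.16,0,0,0.3,0,0.16,0,0,0,0,0.16,0,0,0,0,0.16,0,0,0,0]

```text
t: 10.1
tool_pos: [0.6242, -0.1315, 0.1139]
tool_rot: [0.577, 0.817, 0.0, 0.001]
ft_force: [-0.4, 0.4, 0.3]
grip_width: 0.0138
grip_force: 0.0
```

```bash
python3 -c "
from h import *
slook();look()
go((.10-.024*.7615,-.024*.648),.113,40.4)"
```

```text
seal [ 0.0227 -0.0652] 22 [316.5 207.9]
seal [-0.0295  0.0582] 27 [368.6 231.5]
at [-0.0096 -0.0934] z 0.1138 hdg 40.4 w 0.0135 t 10.2 | shift [ 1.2e+01 -1.0e-02  7.0e-02] turn -0.0
```

Emit:
jog_arm:
  commands: [0.16,0.9,0,0,0,0.16,0.6,0,0,0,0.16,0.5,0,0,0,0.16,0.7,0,0,0,0.16,0.8,0,0,0,0.16,0.8,0,0,0,0.16,0.8,0,0,0,0.16,0.8,0,0,0]

```text
t: 11.0
tool_pos: [0.6039, -0.0751, 0.1132]
tool_rot: [0.577, 0.817, 0.0, 0.0]
ft_force: [0.3, -0.6, 1.2]
grip_width: 0.0142
grip_force: 0.1
```

Emit:
jog_arm:
  commands: [0.16,0.8,0,0,0,0.16,0.8,0,0,0,0.16,0.9,0,0,0,0.16,0.9,0,0,0,0.16,0.8,0,0,0,0.16,0.8,0,0,0,0.16,0.6,0,0,0,0.16,0.4,0,0,0]

```text
t: 11.8
tool_pos: [0.5839, -0.0187, 0.1132]
tool_rot: [0.577, 0.817, -0.0, -0.0]
ft_force: [0.9, 0.1, 0.1]
grip_width: 0.0138
grip_force: 0.1
```

Emit:
jog_arm:
  commands: [0.16,0,0,0,0,0.16,-1.5,0,0,0,0.16,-1.5,0,0,0,0.16,-1,0,0,7.2,0.16,0,0,0,7.2,0.16,0,0,0,8,0.16,0,0,0,8,0.16,0,0,0,8]

```text
t: 12.6
tool_pos: [0.598, -0.0589, 0.1132]
tool_rot: [0.816, 0.578, 0.0, 0.0]
ft_force: [1.1, 1.0, -0.4]
grip_width: 0.0138
grip_force: 0.0
```

```bash
python3 -c "
from h import *
slook()
go((.10-.04,0),.113,0)"
```

```text
seal [-0.0296  0.0582] 26 [368.6 231.5]
seal [ 0.0993 -0.0012] 30 [303.1 239.8]
at [ 0.049  -0.0431] z 0.1132 hdg 1.3 w 0.0138 t 12.65 | shift [ 1.2  -4.28  0.02] turn 1.3
```

Emit:
jog_arm:
  commands: [0.16,0,-1.5,0,1.3,0.16,0,-1.5,0,0,0.16,0,-1.2,0,0,0.16,0.8,0,0,0,0.16,0.8,0,0,0,0.16,0.6,0,0,0,0.16,0.5,0,0,0,0.16,0.7,0,0,0]

```text
t: 13.45
tool_pos: [0.5702, -0.0106, 0.1132]
tool_rot: [0.82, 0.572, 0.0, 0.0]
ft_force: [-0.2, 0.6, -1.0]
grip_width: 0.0138
grip_force: 0.1
```

Emit:
jog_arm:
  commands: [0.16,0.7,0,0,0,0.16,0.8,0,0,0,0.16,0.8,0,0,0,0.16,0.7,0,0,0,0.16,0.6,0,0,0,0.16,0.4,0,0,0,0.16,0.2,0,0,0,0.16,0,0,0,0]

```text
t: 14.25
tool_pos: [0.5842, 0.0287, 0.1132]
tool_rot: [0.82, 0.572, 0.0, 0.0]
ft_force: [-0.5, 0.4, 1.0]
grip_width: 0.0137
grip_force: 0.0
```

Emit:
jog_arm:
  commands: [0.16,-1,0,0,0,0.16,-1,0,0,0,0,0,0,0,0,0,0,0,0,0,0,0,0,0,0,0,0,0,0,0,0,0,0,0,0,0,0,0,0,0]

```text
t: 15.05
tool_pos: [0.5773, 0.0099, 0.1132]
tool_rot: [0.82, 0.572, -0.0, 0.0]
ft_force: [0.1, 0.8, 0.7]
grip_width: -0.0
grip_force: 0.0
```

```bash
python3 -c "
from h import *
slook()
go((.135,.001),.113,0)"
```

```text
seal [-0.0295  0.0582] 27 [368.6 231.5]
seal [ 0.1472 -0.0034] 13 [283.2 248.9]
seal [0.1508 0.0046] 15 [283.6 252.1]
at [0.1059 0.0008] z 0.1132 hdg 0.7 w -0.0 t 15.1 | shift [2.91 0.02 0.02] turn 0.7
```

Seal A sits centred in the gate, with the slot splitting its blue blob in two. C is still behind.

Emit:
jog_arm:
  commands: [0,0.8,0,0,0,0,0.6,0,0,0,0,0.4,0,0,0,0,0.4,0,0,0,0,0.4,0,0,0,0,0.4,0,0,0,0,0,0,0,0,0,0,0,0,0]

```text
t: 15.9
tool_pos: [0.5876, 0.0379, 0.1132]
tool_rot: [0.82, 0.572, -0.0, 0.0]
ft_force: [-0.5, -0.1, 0.4]
grip_width: 0.0001
grip_force: 0.0
```

Emit:
jog_arm:
  commands: [0,-1,0,0,0,0,-1.5,0,0,0,0,-1.5,0,-2,0,0,-2,0,-2,0,0.16,-2,0,0,0,0.16,-2,0,0,0,0.16,0,0,0,0,0.16,0,0,0,0]

```text
t: 16.7
tool_pos: [0.5527, -0.0567, 0.1532]
tool_rot: [0.821, 0.571, 0.0, -0.0]
ft_force: [1.3, 0.4, 0.0]
grip_width: 0.0138
grip_force: 0.0
```

```bash
python3 -c "
from h import *
slook('s5')
import math
a=math.atan2(-.0582,.10+.0295);print(math.degrees(a))
go((-.0295-.044*math.cos(a),.0582-.044*math.sin(a)),.153,math.degrees(a))"
```

```text
seal [-0.0296  0.0582] 26 [368.6 231.5]
-24.20014442431245
at [0.0355 0.0001] z 0.1531 hdg 0.7 w 0.0135 t 16.75 | shift [-1.042e+01 -7.730e+00  1.000e-02] turn 24.9
```

View pics/s5.png

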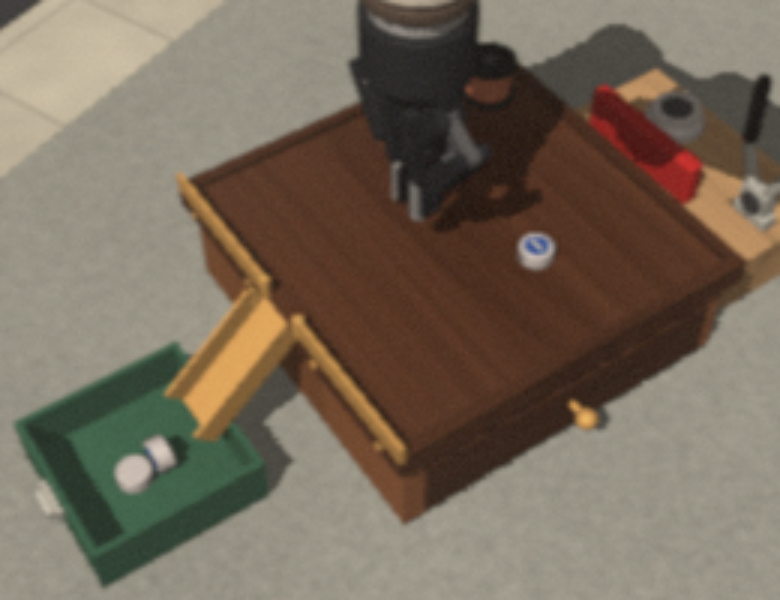

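Two seals are in the box, near crop pixels (135,472) and (158,453). Now C, with an approach heading of -24°.

Emit:
jog_arm:
  commands: [0.16,-3,-2.2,0,0,0.16,-3,-2.2,0,0,0.16,-3,-2.2,0,0,0.16,-1.4,-1.1,0,0,0.16,0,0,0,8.3,0.16,0,0,0,8.3,0.16,0,0,0,8.3,0.16,0,0,0,0]

```text
t: 17.55
tool_pos: [0.4451, -0.1264, 0.1531]
tool_rot: [0.924, 0.382, 0.0, -0.0]
ft_force: [-0.6, 0.5, -0.4]
grip_width: 0.0135
grip_force: 0.0
```

Emit:
jog_arm:
  commands: [0.16,0,0,1,0,0.16,0,0,1,0,0.16,0,0,1,0,0.16,0,0,0.7,0,0.16,0,0,0.3,0,0.16,0,0,0,0,0.16,0,0,0,0,0.16,0,0,0,0]

```text
t: 18.35
tool_pos: [0.4453, -0.1272, 0.1137]
tool_rot: [0.924, 0.382, 0.0, 0.0]
ft_force: [0.2, -0.2, -0.2]
grip_width: 0.0136
grip_force: 0.0
```

```bash
python3 -c "
from h import *
slook()
go((.10-.024*.912,.024*.41),.113,-24.2)"
```

```text
seal [-0.0296  0.0582] 26 [368.6 231.5]
at [-0.0693  0.0753] z 0.1137 hdg -24.2 w 0.0135 t 18.4 | shift [16.12 -0.07  0.07] turn 0.0
```

Emit:
jog_arm:
  commands: [0.16,1,0,0,0,0.16,0.6,0,0,0,0.16,0.5,0,0,0,0.16,0.7,0,0,0,0.16,0.9,0,0,0,0.16,0.9,0,0,0,0.16,0.9,0,0,0,0.16,0.9,0,0,0]

```text
t: 19.2
tool_pos: [0.4909, -0.0811, 0.1132]
tool_rot: [0.924, 0.382, 0.0, -0.0]
ft_force: [-0.1, -0.6, 0.1]
grip_width: 0.014
grip_force: 0.1
```

Emit:
jog_arm:
  commands: [0.16,0.9,0,0,0,0.16,0.9,0,0,0,0.16,0.9,0,0,0,0.16,0.9,0,0,0,0.16,0.9,0,0,0,0.16,0.9,0,0,0,0.16,0.9,0,0,0,0.16,0.9,0,0,0]

```text
t: 20.0
tool_pos: [0.5418, -0.0304, 0.1132]
tool_rot: [0.924, 0.382, -0.0, -0.0]
ft_force: [0.0, -0.6, -0.6]
grip_width: 0.0134
grip_force: 0.1
```

Emit:
jog_arm:
  commands: [0.16,0.8,0,0,0,0.16,0.6,0,0,0,0.16,0.4,0,0,0,0.16,0,0,0,0,0.16,-1.5,0,0,0,0.16,-2,0,0,-8,0.16,0,0,0,-8,0.16,0,0,0,-8.2]

```text
t: 20.8
tool_pos: [0.5279, -0.0442, 0.1131]
tool_rot: [0.822, 0.569, -0.0, -0.0]
ft_force: [0.3, -1.0, -1.0]
grip_width: 0.0134
grip_force: 0.0
```

```bash
python3 -c "
from h import *
slook()
go((.10-.045,0),.113,0)"
```

```text
seal [0.0928 0.0025] 32 [306.7 239.6]
at [0.0379 0.0275] z 0.1131 hdg 0.6 w 0.0138 t 20.85 | shift [1.68 2.77 0.01] turn 0.6
```

Emit:
jog_arm:
  commands: [0.16,0,1.5,0,1,0.16,0,1.1,0,0,0.16,1,0,0,0,0.16,1,0,0,0,0.16,0.6,0,0,0,0.16,0.5,0,0,0,0.16,0.7,0,0,0,0.16,0.8,0,0,0]

```text
t: 21.65
tool_pos: [0.5706, -0.0091, 0.1132]
tool_rot: [0.829, 0.56, -0.0, -0.0]
ft_force: [-0.5, -0.7, -0.4]
grip_width: 0.0138
grip_force: 0.0
```

Emit:
jog_arm:
  commands: [0.16,0.8,0,0,0,0.16,0.8,0,0,0,0.16,0.8,0,0,0,0.16,0.8,0,0,0,0.16,0.6,0,0,0,0.16,0.4,0,0,0,0.16,0.2,0,0,0,0.16,0,0,0,0]

```text
t: 22.45
tool_pos: [0.5871, 0.0312, 0.1132]
tool_rot: [0.829, 0.56, -0.0, 0.0]
ft_force: [0.3, 0.4, 0.1]
grip_width: 0.0139
grip_force: 0.0
```

Emit:
jog_arm:
  commands: [0.16,-1,0,0,0,0.16,-1,0,0,0,0,0,0,0,0,0,0,0,0,0,0,0,0,0,0,0,0,0,0,0,0,0,0,0,0,0,0,0,0,0]

```text
t: 23.25
tool_pos: [0.5796, 0.0127, 0.1132]
tool_rot: [0.828, 0.56, 0.0, 0.0]
ft_force: [0.2, 0.3, -0.6]
grip_width: 0.0003
grip_force: 0.0
```

```bash
python3 -c "
from h import *
slook()
go((.135,.001),.113,0)"
```

```text
seal [0.2604 0.0612] 28 [249.4 296.1]
at [ 0.1093 -0.0003] z 0.1132 hdg -1.0 w 0.0001 t 23.3 | shift [ 2.57 -0.17  0.02] turn -1.0
```

Emit:
jog_arm:
  commands: [0,-1,0,-1,0,0,-2,0,-2,0,0,-2,0,-2,0,0,-2,0,-2,0,0,0,0,0,0,0,0,0,0,0,0,0,0,0,0,0,0,0,0,0]

```text
t: 24.1
tool_pos: [0.5529, -0.0516, 0.1819]
tool_rot: [0.828, 0.56, -0.001, -0.001]
ft_force: [0.3, 0.2, 0.3]
grip_width: 0.0004
grip_force: 0.0
```

```bash
python3 -c "
from h import *
slook('s6')
print(desk(ray('side',249.4,296.1,.017)),observe()['tool_pos'])"
```

```text
seal [0.2604 0.0612] 28 [249.4 296.1]
[ 0.24034155 -0.00248988] [ 0.55294069 -0.05159951  0.18205552]
```

View pics/s6.png

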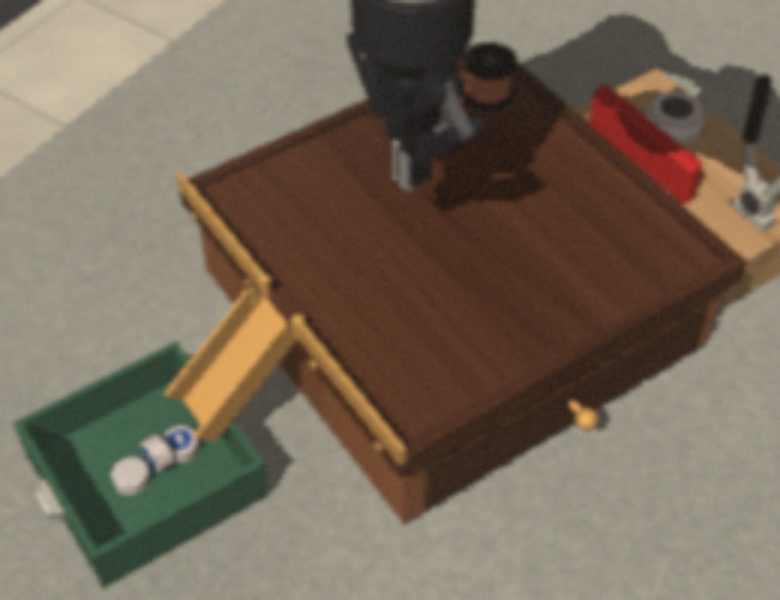

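All three are in the box. Before handing in, I'm checking the height of the last seal with two views.

```bash
python3 -c "
from h import *
im=viewer.get_image('top')
bl=blobs(im,(100,60,40),(130,255,255),4,(170,170,290,280))[1]
for c,a in bl:
  print(c.round(1),a,[(z,desk(ray('top',*c,z)).round(4),desk(ray('side',249.4,296.1,z)).round(4)) for z in(.012,.017,.025,.035,.045)])
print(observe()['t'])"
```

```text
[237.9 228.9] 49 [(0.012, array([ 0.2424, -0.0031]), array([ 0.2393, -0.0058])), (0.017, array([ 0.2411, -0.0025]), array([ 0.2403, -0.0025])), (0.025, array([ 0.2391, -0.0016]), array([0.242 , 0.0029])), (0.035, array([ 0.2365, -0.0005]), array([0.2441, 0.0096])), (0.045, array([0.2339, 0.0006]), array([0.2463, 0.0163]))]
24.2
```

The views intersect at z = 17 mm, so the seal lies flat on the box floor. I'm handing in.

```bash
python3 -c "
from cell import ticket
print(ticket.job_done())"
```

```text
the job is handed in; nothing more can be done
None
```

All three seals were pushed one at a time through the gate and lie in the green box; nothing else was touched, and the job was handed in at about 24 s (the verdict was not shown).

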